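Clamp the loose lens back in the dealer's inspection stand

TASK

Put the brass-rimmed lens from the wooden puck back on the three pins of the green inspection stand, then slide the red-tabbed jaw up so that its sprung nose drives the lens firmly against both stops: the lens must lie flat on the pins, bear on both stops and the nose, and stay held when you let go. It is glass, so set it down and push gently, and leave the other goods alone.

Things in the scene. Friction and masses are not known exactly. Their poses are not given: they have to be found in the camera images.
- lens: Round magnifying lens in a brass rim, a disc 60 mm across and 14 mm thick, about 0.15 kg, lying flat. Origin: centre of its underside; z up. At the start it lies on the puck. Its rim can be gripped from above, across its diameter.
- tray: Low steel tray, fixed, with a dark wooden puck fixed on it (40 mm across, top 27 mm above the table). Origin: under the puck's centre, at table height. The tray (3 mm floor, 10 mm rim) reaches 160 mm to the -x side of the puck, 60 mm to its +x side, and 75 mm either way in y.
- stand: Green inspection stand, fixed. Origin: at table height under the nominal centre of the seated lens; x points from the jaw to the two stops, z up. Base plate 10 mm thick, x -160 to +70 mm, y -55 to +55 mm. Does not move.
- pins: The three round-topped, polished steel pins of the stand, 10 mm thick at the top, at (-13, 17), (-13, -17) and (14, 0) mm in the stand's frame. Their tops, and so the underside of a lens lying flat on them, are 34 mm above the table. Origin and axes: the stand's.
- lay_point (a point): Where to lay the lens down: the centre of its underside, lying on the pins, 7 mm to the -x side of the stand's origin and 34 mm above the table. Laid within about 2 mm of here it clears both stops at any setting, and the jaw as it starts; it is then still loose and up to 11 mm short of its seat. Axes as the stand's.
- stop_left: Fixed stop on the +y side of the stand: green post, top 50 mm above the table, with a screw ending in a polished 10 mm steel ball that bears on the lens rim 41 mm above the table. Origin: at table height under the ball's nominal centre, 35 mm from the stand's origin, at 45 degrees; own x points away from the lens. The screw is set up to 2.5 mm in or out of nominal; this is not measured. It does not yield.
- stop_right: The same stop on the -y side, 45 degrees to the -y side of the stand's x, with its own unmeasured setting. With the two settings, the centre of the seated lens lies up to 3.6 mm from the stand's origin.
- thumb_tab (a point): Centre of the top of the jaw's upright red thumb tab, 77 mm above the table: 12 mm thick across the stand's y, 22 mm long in x, standing 44 mm above the block (top 33 mm). Pinch it across y from above, or push it from behind. It is 30 mm behind the jaw's front face. Moving the loose lens takes under 1 N more than the drag; about 4 N more than the drag (10 N in all) is a good firm push at the end.
- jaw: Sliding jaw; slides along the stand's x, stiffly (about 6 N drag), and stays where it is left. Origin: centre of its front face, 41 mm above the table, 86 mm to the -x side of the stand's origin when fully back; it starts 0 to 6 mm forward of that and can go 56 mm forward. Its nose meets the seated lens 18 to 50 mm forward, where exactly has to be felt.
- jaw_front (a point): The same front face, where a brass screw comes out, set 0 to 24 mm out (not measured; does not yield). It carries the black nose, 20 mm wide, its face 10 mm ahead of this point plus the setting. The nose yields 3 mm, with 1 N plus 2.5 N per mm; beyond that it is solid and the force on the glass climbs steeply; over 10 N on its rim is too much.
- toy_car: Bystander: yellow toy car, 66 x 29 x 26 mm, on the tray. Origin: centre of its underside.
- candlestick: Bystander: brass candlestick, 72 mm across the foot, 120 mm high. Origin: centre of its underside.
- cup: Bystander: steel cup, 64 mm across, 70 mm high. Origin: centre of its underside.
- bowl: Bystander: copper bowl, 100 mm across, 38 mm high. Origin: centre of its underside.
Things that resemble listed ones, but are neither listed nor needed, are in the scene too. Of the things that look like the lens, the smallest one is meant.

How it is judged:
By the outcome, as a careful person would: the job done as asked, in the order asked, and still so for the second after the job is handed in, with the robot touching nothing.
It also fails if it takes over 58 s, if anything falls off the work surface, if the arm or the gripper's body presses on something with over 40 N, if the wrist force passes 120 N, or if a joint passes its speed limit or range.

ROBOT

A 7-joint arm with a two-finger parallel gripper is mounted at the origin on the work surface. World frame = base frame: x ahead of the robot, y to its left, z up, the work surface at z = 0. Lengths are in m, angles in rad, forces in N, time in s.
With the tool pointing down it reaches from about 0.425 to 0.925 m from the base axis. Payload 6.8 kg.
Tool frame: the origin (TCP) lies on the centre line of the jaws, within the pads' length; the fingertips stand 25 mm ahead of it and the grasp point (between the pads) lies 6 mm ahead of it; z points along the fingers, y is the line along which they close (so a half turn about z gives the same grasp; the last joint's range is limited). The gripper opens to 88 mm and grips with 3 to 60 N. Pads are 20 mm wide; open, the fingers measure 115 mm over their backs; the gripper's body (75 mm by 178 mm) begins 61 mm behind the grasp point.
Start: joints at [1.149, 0.477, 0.022, 1.555, -0.011, 1.109, -0.083], TCP at [0.208, -0.642, 0.248] pointing down, gripper open.
Joint ranges: [-2.96, 2.96], [-0.34, 2.1], [-1.41, 1.46], [0.24, 2.44], [-1.37, 4.51], [0.17, 1.92], [-2.96, 2.96]. Speed limits (rad/s): [2.39, 2.39, 3.14, 3.14, 3.14, 3.14, 3.14].

INTERFACE

Orientations are given as a unit quaternion [w, x, y, z].
In Python, from plant import read_state, grab_frame, camera_info, finish_job gives the robot as it stands.
- The arm moves only by the tool play_rows, never from a script. Its argument "deltas" is a list of rows, each a list of 6 numbers: the shift along the tool's x, y, z in mm, then the turn, a rotation vector about the tool's x, y, z in degrees. A call has 1 to 5 rows; each row is the pose to reach, as a shift and turn from the pose commanded when the call began, along the tool's axes at that moment; what a row does not reach only later rows make up. A row lasts 1/12 s, in which the tool goes at most 41.7 mm and 7.16 degrees, less where a joint would pass 70% of its speed; a pose out of reach is approached as far as the arm can. A call with a gripper value outside its range is refused whole. "jaw" is the finger opening in mm, from 0 to 87.8, set as the call begins (left out, the last holds). The fingers move at their own pace and stop on an object; "grip_force" is the grip in N (left out, the last holds). Time passes only in rows, so rows that repeat a pose let the fingers close. It gives the time, the measured TCP pose, the force, the opening and the grip force at its end, in the units of the state.
- read_state(): the state, without advancing time (a new reading comes with each control period).
- grab_frame(name): name is "scene" or "top" or "wrist"; returns the picture (420x560x3 uint8, red, green, blue); there is no depth.
- camera_info(name): a dict with "K" (3x3 intrinsics, pixels), "extrinsics" (4x4, takes a point from world to camera coordinates). Camera axes: x right, y down, z forward; pixel columns grow to the right and rows downward; lengths in m; the calibration is good to about 2 mm. A picture is of the moment at which its call begins: read the wrist's pose just before it. camera_info takes no time and is no camera call; for the wrist camera it gives the pose at the moment of the call.
- finish_job(): hands the job in; it is judged then, once.
The state is a dict: "clock": time; "joints": joint angles; "joint_vel": joint speeds; "tau": joint torques, N m; "tcp_pos": TCP position; "tcp_rot": TCP orientation; "force": force on the tool from outside, world axes, zero at the start; "torque": the same for the moment, N m; "finger_gap": finger opening in m; "finger_force": force on a finger pad.
Only numpy, scipy, OpenCV 4.12 (cv2) and the standard library are available. Lean on these libraries where they do the work, as an engineer would, in place of code of your own. Each camera call takes 0.05 s, during which the arm holds its last target. There are 200 camera calls.

## Working session

There is one attempt and no reset: what is moved stays moved. The work goes in short steps, Python scripts to look and compute and a tool call to move; the robot and the scene stay as the last step left them, time stands still between calls to the robot, and variables do not carry over. Pictures are saved under pics/ and viewed, at most 10 in all, crops included, and the job is handed in when it is done.

Besides the shell and the picture viewer there is one more tool, called after "Request:" as name(argument=value, ...), one argument or row to a line, values as JSON. play_rows: Moves the arm, as the interface text tells. Its arguments: {"type":"object","properties":{"deltas":{"type":"array","items":{"type":"array","items":{"type":"number"}}},"jaw":{"type":"number"},"grip_force":{"type":"number"}},"required":["deltas"]}

```bash
mkdir -p pics; ls; cat > h.py <<'E'
import numpy as np, cv2
from plant import *
def save(n,f,crop=None,s=1):
    im=grab_frame(n)
    if crop: im=im[crop[1]:crop[3],crop[0]:crop[2]]
    im=cv2.resize(im,None,fx=s,fy=s,interpolation=cv2.INTER_CUBIC)
    cv2.imwrite('pics/'+f,im[:,:,::-1])
def ray(n,u,v,z,ci=None):
    c=ci or camera_info(n);E=np.array(c['extrinsics']);K=np.array(c['K']);R=E[:3,:3];o=-R.T@E[:3,3]
    d=R.T@np.linalg.inv(K)@np.array([u,v,1.]);return o+d*(z-o[2])/d[2]
def proj(n,P,ci=None):
    c=ci or camera_info(n);E=np.array(c['extrinsics']);q=np.array(c['K'])@(E[:3,:3]@np.array(P,float)+E[:3,3]);return q[:2]/q[2]
E
python3 - <<'E'
from h import *
print(read_state())
save('top','t1.png',s=1.4);save('scene','s1.png',s=1.4)
for n in('top','scene','wrist'):print(n,camera_info(n))
E
```

```text
pics
{'clock': 0.0, 'joints': array([ 1.14887887,  0.47782595,  0.0223396 ,  1.55640633, -0.01148158,
        1.10925771, -0.08307395]), 'joint_vel': array([-0.0006866 ,  0.00037765, -0.00054295,  0.00110647, -0.00031345,
        0.00157388,  0.00144653]), 'tau': array([-2.87421517e-04, -5.82859039e+01,  1.53462019e+00, -2.72618383e+01,
       -5.43187908e-02,  1.69550255e-02,  2.09153845e-04]), 'tcp_pos': array([ 0.20819045, -0.64153748,  0.24668339]), 'tcp_rot': array([-8.59060106e-04,  9.87710264e-01,  1.56293478e-01, -2.10774267e-04]), 'force': array([ 0.31759661,  0.21305642, -0.24157828]), 'torque': array([ 0.00560732, -0.04617525, -0.01544056]), 'finger_force': 0.0, 'finger_gap': 0.08826101361027015}
top {'K': array([[495.19289082,   0.        , 285.3540197 ],
       [  0.        , 495.19289082, 210.40551064],
       [  0.        ,   0.        ,   1.        ]]), 'extrinsics': array([[-0.00491713, -0.9999554 ,  0.0080637 , -0.03399546],
       [-0.9895774 ,  0.00370524, -0.14395433,  0.53802253],
       [ 0.14391803, -0.0086875 , -0.98955148,  1.05067561],
       [ 0.        , 
[... 195 characters left out ...]
.        ]]), 'extrinsics': array([[ 0.57857922,  0.81562408, -0.00185594, -0.2869106 ],
       [ 0.646788  , -0.46019588, -0.60818175, -0.32060315],
       [-0.49690178,  0.35068093, -0.79379564,  1.55891917],
       [ 0.        ,  0.        ,  0.        ,  1.        ]])}
wrist {'K': array([[339.66838907,   0.        , 277.1274129 ],
       [  0.        , 339.66838907, 210.93265207],
       [  0.        ,   0.        ,   1.        ]]), 'extrinsics': array([[ 0.30852336, -0.95121501, -0.00183012, -0.67337579],
       [-0.91942951, -0.29870596,  0.25578139, -0.03128411],
       [-0.24384976, -0.07723186, -0.96673292,  0.38914207],
       [ 0.        ,  0.        ,  0.        ,  1.        ]])}
```

View pics/t1.png

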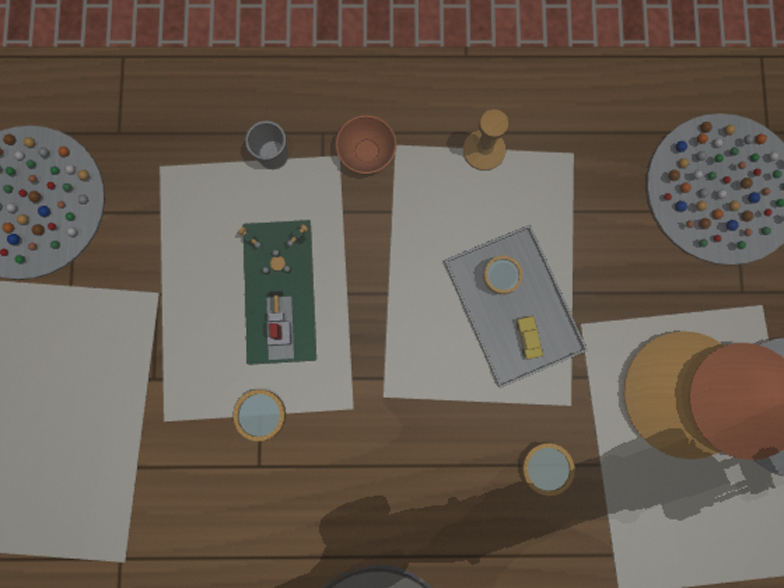

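View pics/s1.png

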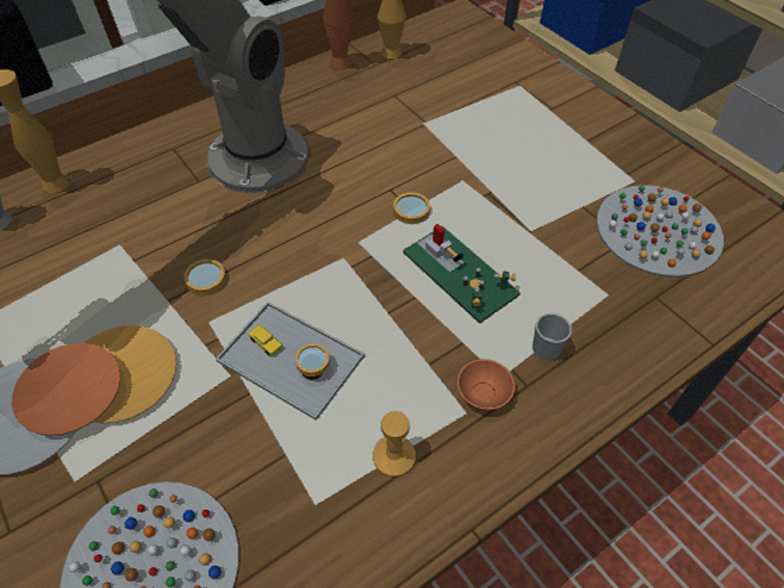

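The pictures show three lens look-alikes. In the 1.4x top picture, one is on the puck in the tray at (503,275). Two larger ones lie on the table at (259,415) and (548,468). I choose the one on the puck. The stand is at (280,290), with its stops at the top (+x world) and the red tab at (275,330).

```bash
python3 - <<'E'
from h import *
im=grab_frame('top');sc=grab_frame('scene')
hsv=cv2.cvtColor(im,cv2.COLOR_RGB2HSV)
m=cv2.inRange(hsv,(60,80,20),(95,255,140));m[:, :160]=0;m[:,240:]=0
m=cv2.morphologyEx(m,cv2.MORPH_CLOSE,np.ones((15,15)))
c=max(cv2.findContours(m,0,2)[0],key=cv2.contourArea)
# project contour to plate top, minAreaRect in mm
P=np.array([ray('top',u,v,.01)[:2]*1000 for u,v in c[:,0]],np.float32)
r=cv2.minAreaRect(P);b=cv2.boxPoints(r);print('stand',r,b.round(1).tolist())
# brass rims / glass ellipse
def glass(im,n,x0,y0,x1,y1,z):
    h=cv2.cvtColor(im,cv2.COLOR_RGB2HSV);m=cv2.inRange(h,(80,25,90),(110,120,255))
    k=np.zeros_like(m);k[y0:y1,x0:x1]=m[y0:y1,x0:x1]
    c=max(cv2.findContours(k,0,2)[0],key=cv2.contourArea)
    Q=np.array([ray(n,u,v,z)[:2]*1000 for u,v in c[:,0]],np.float32)
    print(n,cv2.fitEllipse(Q),len(Q))
for a in [(340,178,380,214,.040),(165,278,205,315,.013),(370,315,412,355,.013)]:glass(im,'top',*a)
for a in [(208,243,240,272,.040),(280,136,310,160,.013),(130,185,163,210,.013)]:glass(sc,'scene',*a)
A=cv2.resize(im[145:275,165:235],None,fx=4,fy=4);B=cv2.resize(im[155:285,310:425],None,fx=4,fy=4)
cv2.imwrite('pics/c1.png',np.hstack([A,B])[:,:,::-1])
E
```

```text
Traceback (most recent call last):
ValueError: max() iterable argument is empty
```

```bash
python3 - <<'E'
from h import *
im=grab_frame('top');sc=grab_frame('scene')
h=cv2.cvtColor(im,cv2.COLOR_RGB2HSV);print('rgb',im.dtype,im[200,182],im[250,183],im[196,359],h[200,182],h[196,359],h[150,150])
m=((im[:,:,1].astype(int)>im[:,:,0]+12)&(im[:,:,1]>im[:,:,2]+3)).astype(np.uint8)*255;m[:, :160]=0;m[:,240:]=0;m[:140]=0;m[280:]=0
m=cv2.morphologyEx(m,cv2.MORPH_CLOSE,np.ones((15,15)))
c=max(cv2.findContours(m,0,2)[0],key=cv2.contourArea)
P=np.array([ray('top',u,v,.01)[:2]*1000 for u,v in c[:,0]],np.float32)
r=cv2.minAreaRect(P);b=cv2.boxPoints(r);print('stand',r,b.round(1).tolist())
def glass(im,n,x0,y0,x1,y1,z):
    m=((im[:,:,2].astype(int)>im[:,:,0]+12)*255).astype(np.uint8)
    k=np.zeros_like(m);k[y0:y1,x0:x1]=m[y0:y1,x0:x1]
    c=max(cv2.findContours(k,0,2)[0],key=cv2.contourArea)
    Q=np.array([ray(n,u,v,z)[:2]*1000 for u,v in c[:,0]],np.float32)
    print(n,cv2.fitEllipse(Q),len(Q))
for a in [(340,178,380,214,.040),(165,278,205,315,.013),(370,315,412,355,.013)]:glass(im,'top',*a)
for a in [(208,243,240,272,.040),(280,136,310,160,.013),(130,185,163,210,.013)]:glass(sc,'scene',*a)
A=cv2.resize(im[145:275,165:235],None,fx=4,fy=4);B=cv2.resize(im[155:285,310:425],None,fx=4,fy=4)
cv2.imwrite('pics/c1.png',np.hstack([A,B])[:,:,::-1])
E
```

```text
rgb uint8 [55 75 64] [54 76 65] [114 125 126] [74 68 75] [ 93  24 126] [ 26  13 139]
stand ((549.5794067382812, 158.72482299804688), (228.47775268554688, 108.58015441894531), 3.212739944458008) [[432.5, 206.5], [438.6000061035156, 98.0999984741211], [666.7000122070312, 110.9000015258789], [660.5999755859375, 219.3000030517578]]
top ((570.6181030273438, -198.60287475585938), (42.02859878540039, 44.9688720703125), 130.0608367919922) 34
top ((354.7139892578125, 187.84152221679688), (52.36247253417969, 61.75604248046875), 56.30683135986328) 86Traceback (most recent call last):
  File "<stdin>", line 15, in <module>
  File "<stdin>", line 12, in glass
ValueError: max() iterable argument is empty
```

Stand measured as 228×109 mm against the listed 230×110. Its yaw is 3.2° and its origin is at about (594.5, 161.2). The lens is at about (571, -199), and its glass is 43 mm across against 57 mm for a look-alike, so it is the smallest. I'll move over it and check in the wrist camera.

```bash
cat >> h.py <<'E'
from scipy.spatial.transform import Rotation as Ro
def pose():
    s=read_state();w,x,y,z=s['tcp_rot'];return s,s['tcp_pos']*1000,Ro.from_quat([x,y,z,w])
def to(p,yaw):
    s,t,R=pose();T=Ro.from_matrix(np.array([[np.cos(yaw),np.sin(yaw),0],[np.sin(yaw),-np.cos(yaw),0],[0,0,-1]]))
    return np.r_[R.inv().apply(np.array(p)-t),(R.inv()*T).as_rotvec(degrees=True)].round(2)
YAW=np.radians(3.2)
def st(x,y=0): # stand->world mm
    c,s=np.cos(YAW),np.sin(YAW);return np.array([594.5+c*x-s*y,161.2+s*x+c*y])
E
python3 - <<'E'
from h import *
print(to([531,-199,200],YAW),pose()[1])
im=grab_frame('top');cv2.imwrite('pics/c1.png',np.hstack([cv2.resize(im[145:275,165:235],None,fx=4,fy=4),cv2.resize(im[155:285,310:425],None,fx=4,fy=4)])[:,:,::-1])
E
```

```text
[ 4.4367e+02 -3.2163e+02  4.7500e+01 -3.0000e-02  1.0000e-02  1.4780e+01] [ 208.27256565 -641.89355514  247.34008764]
```

View pics/c1.png

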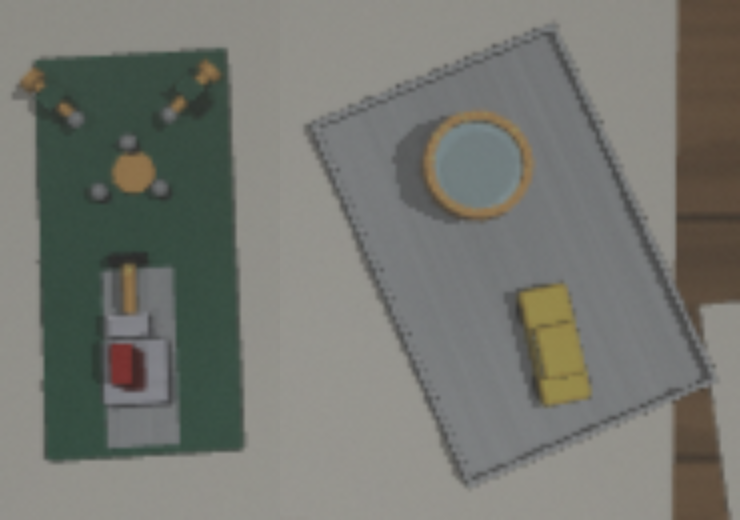

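The crop shows the lens on its puck at crop pixel (480,165) and the toy car clear at (553,343). The stand's brass nose screw is far out at (128,290), with the nose at (125,260).

Request:
play_rows(
  deltas=[
    [32, -23, 3, 0, 0, 3],
    [64, -47, 7, 0, 0, 6],
    [97, -70, 10, 0, 0, 9],
    [129, -94, 14, 0, 0, 12],
    [161, -117, 17, 0, 0, 14.8],
  ],
  jaw=87,
)

```text
clock: 0.77
tcp_pos: [0.3261, -0.4793, 0.2305]
tcp_rot: [-0.0, 1.0, 0.026, 0.0]
force: [1.5, -0.5, -0.2]
finger_gap: 0.0872
finger_force: 0.0
```

```bash
python3 -c "
from h import *
print(to([531,-199,200],YAW))"
```

```text
[ 2.1932e+02 -2.6912e+02  3.0550e+01 -0.0000e+00 -1.0000e-02 -1.8000e-01]
```

Request:
play_rows(
  deltas=[
    [25, -31, 4, 0, 0, 0],
    [50, -62, 7, 0, 0, 0],
    [75, -93, 11, 0, 0, 0],
    [100, -124, 14, 0, 0, 0],
    [125, -155, 18, 0, 0, 0],
  ],
)

```text
clock: 1.18
tcp_pos: [0.4425, -0.3178, 0.2129]
tcp_rot: [0.0, 1.0, 0.028, 0.0]
force: [1.4, -1.1, -0.6]
finger_gap: 0.0869
finger_force: 0.0
```

Request:
play_rows(
  deltas=[
    [25, -31, 4, 0, 0, 0],
    [45, -55, 7, 0, 0, 0],
    [60, -74, 9, 0, 0, 0],
    [62, -75, 9, 0, 0, 0],
    [62, -75, 9, 0, 0, 0],
  ],
)

```text
clock: 1.6
tcp_pos: [0.5003, -0.2395, 0.2036]
tcp_rot: [-0.0, 1.0, 0.03, 0.0]
force: [0.4, -0.2, -0.5]
finger_gap: 0.0871
finger_force: 0.0
```

```bash
python3 - <<'E'
from h import *
print(pose()[1],to([531,-199,200],YAW))
ci=camera_info('wrist');im=grab_frame('wrist');print(proj('wrist',[.5706,-.1986,.04],ci))
cv2.imwrite('pics/w1.png',im[:,:,::-1])
m=((im[:,:,2].astype(int)>im[:,:,0]+8)*255).astype(np.uint8)
for c in sorted(cv2.findContours(m,0,2)[0],key=cv2.contourArea)[-4:]:
    if len(c)>5:
        Q=np.array([ray('wrist',u,v,.04,ci)[:2]*1000 for u,v in c[:,0]],np.float32);print(cv2.fitEllipse(c),cv2.fitEllipse(Q))
E
```

```text
[ 500.32837101 -239.53618307  203.63811627] [ 3.301e+01 -3.865e+01  3.660e+00 -2.000e-02 -1.000e-02  1.800e-01]
[234.74568585 116.86814749]
((288.9112854003906, 393.69329833984375), (39.95509338378906, 52.66767501831055), 88.99143981933594) ((289.5854797363281, -263.8501281738281), (51.19491195678711, 56.02174377441406), 4.180953025817871)
((527.675537109375, 335.5935363769531), (35.126834869384766, 54.797080993652344), 74.82133483886719) ((374.64898681640625, -499.8330078125), (42.233646392822266, 53.21235656738281), 14.162251472473145)
((396.6809997558594, 325.0900573730469), (16.794815063476562, 171.39566040039062), 90.37023162841797) ((379.0282287597656, -366.00677490234375), (19.068113327026367, 171.8248748779297), 2.9067270755767822)
((237.28285217285156, 119.81077575683594), (54.44636917114258, 57.867774963378906), 160.4390106201172) ((567.8156127929688, -200.85690307617188), (46.69023895263672, 47.4142951965332), 109.68444061279297)
```

View pics/w1.png

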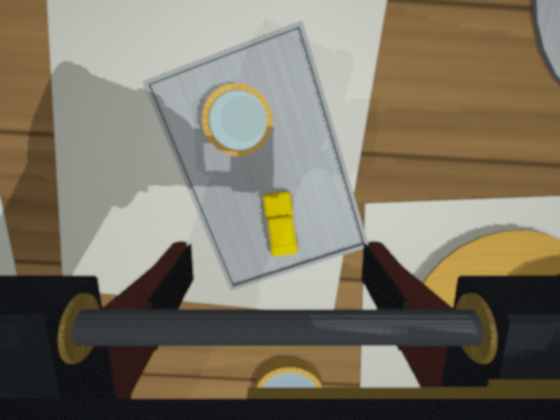

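The wrist view shows the lens at (237,120) on the puck, about 2 mm from the top-camera estimate, with the car clear at (280,225). I'll move closer and refine.

Request:
play_rows(
  deltas=[
    [10, -15, 20, 0, 0, 0],
    [20, -30, 40, 0, 0, 0],
    [24, -38, 55, 0, 0, 0],
    [24, -38, 55, 0, 0, 0],
    [24, -38, 55, 0, 0, 0],
  ],
)

```text
clock: 2.07
tcp_pos: [0.52, -0.2033, 0.1483]
tcp_rot: [0.0, 1.0, 0.027, -0.001]
force: [0.1, -0.6, 0.1]
finger_gap: 0.0871
finger_force: 0.0
```

```bash
cat >> h.py <<'E'
def lens(z=.04,show=None):
    ci=camera_info('wrist');im=grab_frame('wrist')
    if show: cv2.imwrite('pics/'+show,im[:,:,::-1])
    m=((im[:,:,2].astype(int)>im[:,:,0]+8)*255).astype(np.uint8);m[240:]=0
    c=max(cv2.findContours(m,0,2)[0],key=cv2.contourArea)
    Q=np.array([ray('wrist',u,v,z,ci)[:2]*1000 for u,v in c[:,0]],np.float32)
    return cv2.fitEllipse(c),cv2.fitEllipse(Q)
E
python3 - <<'E'
from h import *
print(lens(),pose()[1]);print(lens(),pose()[1],read_state()['joint_vel'])
E
```

```text
(((277.1372375488281, 149.52828979492188), (66.66844940185547, 67.30785369873047), 175.94480895996094), ((568.6271362304688, -200.14149475097656), (47.230403900146484, 47.39167022705078), 172.47080993652344)) [ 520.54534669 -203.89793861  149.24923152]
(((275.831298828125, 150.3141632080078), (66.51868438720703, 66.97100067138672), 168.5688934326172), ((568.6381225585938, -199.9943084716797), (47.215450286865234, 47.49769592285156), 175.35736083984375)) [ 520.87357083 -204.08839961  149.68070631] [ 0.00081161 -0.00688707 -0.00141767 -0.0040014  -0.00040259 -0.00483365
 -0.00441808]
```

Request:
play_rows(
  deltas=[
    [16, -0.5, 15, 0, 0, 0],
    [32, -1, 30, 0, 0, 0],
    [48, -1.4, 40, 0, 0, 0],
    [48, -1.4, 40, 0, 0, 0],
    [48, -1.4, 40, 0, 0, 0],
  ],
)

```text
clock: 2.58
tcp_pos: [0.5691, -0.1989, 0.1092]
tcp_rot: [0.0, 1.0, 0.027, 0.0]
force: [-0.0, 1.0, 0.5]
finger_gap: 0.0872
finger_force: 0.0
```

Request:
play_rows(
  deltas=[
    [0, 0, 0, 0, 0, 0],
    [0, 0, 0, 0, 0, 0],
  ],
)

```text
clock: 2.75
tcp_pos: [0.5685, -0.1989, 0.1098]
tcp_rot: [0.0, 1.0, 0.027, 0.0]
force: [-0.7, -0.8, -0.6]
finger_gap: 0.0867
finger_force: 0.0
```

```bash
python3 -c "
from h import *
print(pose()[1],to([568.6,-200,40],YAW));save('wrist','w2.png')"
```

```text
[ 568.51674396 -198.90282803  109.81387773] [-4.000e-02  1.030e+00  6.981e+01  6.000e-02 -5.000e-02 -1.100e-01]
```

View pics/w2.png

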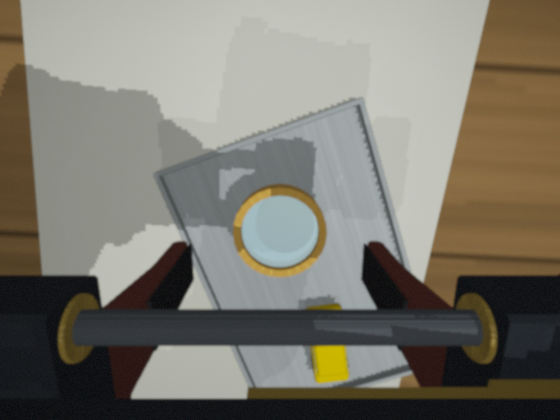

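Lens at (280,230), centred between the fingers (midline about 277). Descending.

Request:
play_rows(
  deltas=[
    [0, 1, 15, 0, 0, 0],
    [0, 1, 30, 0, 0, 0],
    [0, 1, 45, 0, 0, 0],
    [0, 1, 58, 0, 0, 0],
    [0, 1, 70, 0, 0, 0],
  ],
)

```text
clock: 3.22
tcp_pos: [0.5688, -0.1991, 0.0383]
tcp_rot: [0.0, 1.0, 0.028, 0.0]
force: [-0.4, 0.8, -0.2]
finger_gap: 0.0874
finger_force: 0.0
```

Request:
play_rows(
  deltas=[
    [0, 0, 0, 0, 0, 0],
    [0, 0, 0, 0, 0, 0],
    [0, 0, 0, 0, 0, 0],
    [0, 0, 0, 0, 0, 0],
    [0, 0, 0, 0, 0, 0],
  ],
  jaw=66,
  grip_force=6,
)

```text
clock: 3.63
tcp_pos: [0.5697, -0.1989, 0.0395]
tcp_rot: [0.0, 1.0, 0.028, 0.001]
force: [0.0, -0.4, -0.1]
finger_gap: 0.0661
finger_force: 0.0
```

Request:
play_rows(
  deltas=[
    [0, 0, 0, 0, 0, 0],
    [0, 0, 0, 0, 0, 0],
    [0, 0, 0, 0, 0, 0],
    [0, 0, 0, 0, 0, 0],
    [0, 0, 0, 0, 0, 0],
  ],
  jaw=56,
)

```text
clock: 4.05
tcp_pos: [0.5695, -0.199, 0.0392]
tcp_rot: [0.0, 1.0, 0.028, 0.0]
force: [-1.1, -1.3, 6.5]
finger_gap: 0.0601
finger_force: 6.0
```

Request:
play_rows(
  deltas=[
    [0, 0, 0, 0, 0, 0],
    [0, 0, 0, 0, 0, 0],
  ],
)

```text
clock: 4.22
tcp_pos: [0.5695, -0.199, 0.0393]
tcp_rot: [0.0, 1.0, 0.028, 0.0]
force: [-1.3, -0.6, 4.9]
finger_gap: 0.0599
finger_force: 6.0
```

Request:
play_rows(
  deltas=[
    [0, 0, -2, 0, 0, 0],
    [0, 0, -6, 0, 0, 0],
    [0, 0, -14, 0, 0, 0],
    [0, 0, -26, 0, 0, 0],
    [0, 0, -40, 0, 0, 0],
  ],
  grip_force=8,
)

```text
clock: 4.63
tcp_pos: [0.5686, -0.1985, 0.0792]
tcp_rot: [-0.0, 1.0, 0.028, -0.001]
force: [0.8, -0.6, -0.9]
finger_gap: 0.0596
finger_force: 8.0
```

Request:
play_rows(
  deltas=[
    [0, 0, -15, 0, 0, 0],
    [0, 0, -35, 0, 0, 0],
    [0, 0, -55, 0, 0, 0],
    [0, 0, -65, 0, 0, 0],
    [0, 0, -70, 0, 0, 0],
  ],
)

```text
clock: 5.05
tcp_pos: [0.5701, -0.199, 0.1512]
tcp_rot: [0.001, 1.0, 0.028, 0.002]
force: [-0.0, -0.3, -0.7]
finger_gap: 0.0599
finger_force: 8.0
```

```bash
python3 -c "
from h import *
s=pose();print(s[0]['force'],s[0]['finger_gap'],s[1],to([*(st(-67)),150],YAW));print(st(0),st(-7))"
```

```text
[-0.03685465 -0.32821163 -0.70849183] 0.05990231461001643 [ 570.14425954 -198.97770701  151.16386089] [-2.2740e+01 -3.5825e+02  6.9000e-01  6.0000e-02 -2.0000e-01 -3.0000e-02]
[594.5 161.2] [587.51091465 160.80924947]
```

Request:
play_rows(
  deltas=[
    [-3, -35, -4, 0, 0, 0],
    [-6, -72, -8, 0, 0, 0],
    [-9, -110, -12, 0, 0, 0],
    [-12, -148, -16, 0, 0, 0],
    [-15, -186, -20, 0, 0, 0],
  ],
)

```text
clock: 5.47
tcp_pos: [0.5428, -0.0123, 0.1684]
tcp_rot: [0.0, 1.0, 0.028, -0.001]
force: [0.2, 0.2, -1.8]
finger_gap: 0.0599
finger_force: 8.0
```

Request:
play_rows(
  deltas=[
    [-3, -38, 0, 0, 0, 0],
    [-6, -76, 0, 0, 0, 0],
    [-9, -114, 0, 0, 0, 0],
    [-12, -146, 0, 0, 0, 0],
    [-15, -172, 0, 0, 0, 0],
  ],
)

```text
clock: 5.88
tcp_pos: [0.518, 0.1602, 0.1683]
tcp_rot: [-0.0, 1.0, 0.029, -0.0]
force: [0.8, -0.2, -1.1]
finger_gap: 0.0598
finger_force: 8.0
```

Request:
play_rows(
  deltas=[
    [0, 0, 0, 0, 0, 0],
    [0, 0, 0, 0, 0, 0],
    [0, 0, 0, 0, 0, 0],
  ],
)

```text
clock: 6.13
tcp_pos: [0.5191, 0.1561, 0.1682]
tcp_rot: [0.001, 1.0, 0.028, -0.0]
force: [0.9, -0.1, -2.0]
finger_gap: 0.0602
finger_force: 8.0
```

```bash
python3 - <<'E'
from h import *
ci=camera_info('wrist');s=pose();im=grab_frame('wrist');print(s[1],s[0]['finger_gap'])
o=im.copy()
for x,y,z in [(-13,17,34),(-13,-17,34),(14,0,34),(24.75,24.75,46),(24.75,-24.75,46)]:
    w=st(x,y);u=proj('wrist',np.array([w[0],w[1],z])/1000,ci);print((x,y),u.round(1));cv2.circle(o,tuple(int(round(a)) for a in u),2,(255,0,255),-1)
cv2.imwrite('pics/w3.png',np.vstack([o[:, :]])[:,:,::-1])
cv2.imwrite('pics/w3raw.png',im[:,:,::-1])
E
```

```text
[519.10043422 156.12059743 168.1890569 ] 0.06021279932738578
(-13, 17) [254.5 129.5]
(-13, -17) [298.4 129.5]
(14, 0) [276.4  92.7]
(24.75, 24.75) [241.6  75.4]
(24.75, -24.75) [311.2  75.4]
```

View pics/w3.png

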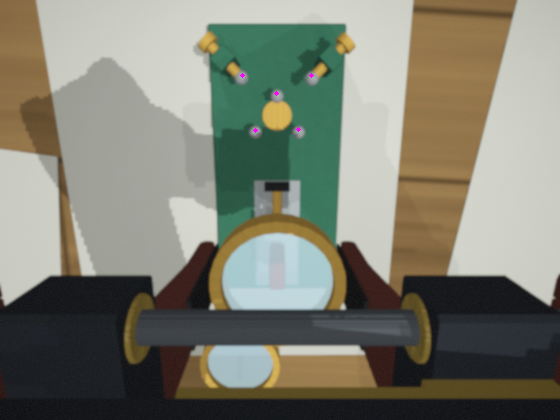

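The pins show at about (255,131), (299,131) and (277,95), within 1–2 px of the prediction. The lens is held level at (277,280). Next I'll refine the stand origin and the lens offset in the grip.

```bash
python3 - <<'E'
from h import *
im=cv2.imread('pics/w3raw.png')[:,:,::-1].astype(int);ci=camera_info('wrist')
mx=im.max(2);mn=im.min(2)
ob=[];
for x,y,u,v in [(-13,17,255,131),(-13,-17,299,131),(14,0,277,95)]:
    ys,xs=np.mgrid[v-7:v+8,u-8:u+9];p=im[v-7:v+8,u-8:u+9]
    m=(p[:,:,0]>p[:,:,1]-6)&(p[:,:,0]-p[:,:,2]<25)&(p.sum(2)>120)
    c=np.array([xs[m].mean(),ys[m].mean()]);w=ray('wrist',*c,.034,ci)[:2]*1000;e=w-st(x,y);ob.append(e);print(m.sum(),c.round(1),e.round(2))
print('stand shift',np.mean(ob,0))
# lens outer rim: brass/other vs. visible top arc
b=(im[:,:,0]>im[:,:,2]+40)&(im[:,:,0]>80)
pts=[]
for u in range(232,324,3):
    col=np.where(b[205:262,u])[0]
    if len(col):pts.append((u,205+col[0]))
s=pose()[1]
for z in (s[2]-12.3,s[2]-12.3+14):
    Q=np.array([ray('wrist',u,v,z/1000,ci)[:2]*1000 for u,v in pts])
    from scipy.optimize import least_squares
    r=least_squares(lambda c:np.hypot(*(Q-c).T)-30,s[:2],loss='soft_l1');print(z,len(pts),r.x-s[:2],np.abs(r.fun).mean())
E
```

```text
8 [256.8 134.2] [-3.17 -2.61]
2 [296.5 135. ] [-3.99  0.46]
18 [276.6  99.8] [-4.84 -1.16]
stand shift [-3.99746069 -1.10545403]
155.94337736854877 31 [-1.73316723  0.47083469] 0.5756462558806116
169.94337736854877 31 [1.86922333 0.66770851] 0.6178724935813714
```

```bash
python3 - <<'E'
from h import *
im=cv2.imread('pics/w3raw.png');p=cv2.resize(im[55:150,222:332],None,fx=6,fy=6,interpolation=cv2.INTER_CUBIC);cv2.imwrite('pics/w3z.png',cv2.convertScaleAbs(p,alpha=1.8))
E
```

```text
(no output)
```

View pics/w3z.png

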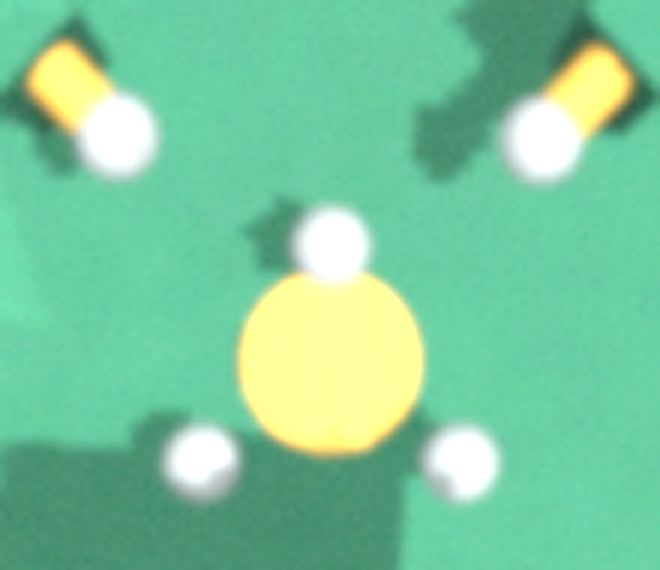

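The enlarged crop shows the pins at (202,462), (461,463) and (332,246), and the stop balls at (118,137) and (541,140). I'll turn these into positions.

```bash
python3 - <<'E'
from h import *
ci=camera_info('wrist')
f=lambda a,b:(222+(a+.5)/6-.5,55+(b+.5)/6-.5)
for z in (.030,.034):
  for x,y,a,b in [(-13,17,202,462),(-13,-17,461,463),(14,0,332,246)]:
    print(z,(ray('wrist',*f(a,b),z,ci)[:2]*1000-st(x,y)).round(2))
for x,y,a,b in [(24.75,24.75,118,137),(24.75,-24.75,541,140)]: print((ray('wrist',*f(a,b),.041,ci)[:2]*1000-st(x,y)).round(2))
print(pose()[1])
E
```

```text
0.03 [-1.35 -1.13]
0.03 [-1.56 -1.11]
0.03 [-1.5  -1.26]
0.034 [-1.22 -1.37]
0.034 [-1.45 -0.86]
0.034 [-1.77 -1.27]
[-0.48 -0.07]
[-0.84 -1.81]
[519.31378724 155.4315516  168.24337737]
```

Request:
play_rows(
  deltas=[
    [15, 0, 10, 0, 0, 0],
    [32, -0.3, 25, 0, 0, 0],
    [50, -0.5, 40, 0, 0, 0],
    [63, -0.6, 55, 0, 0, 0],
    [68.2, -0.6, 70, 0, 0, 0],
  ],
)

```text
clock: 6.6
tcp_pos: [0.5898, 0.159, 0.0979]
tcp_rot: [0.0, 1.0, 0.026, 0.001]
force: [-0.4, 0.1, -1.4]
finger_gap: 0.0598
finger_force: 8.0
```

Request:
play_rows(
  deltas=[
    [0, 0, 12, 0, 0, 0],
    [0, 0, 24, 0, 0, 0],
    [0, 0, 34, 0, 0, 0],
    [0, 0, 38, 0, 0, 0],
    [0, 0, 38, 0, 0, 0],
  ],
)

```text
clock: 7.02
tcp_pos: [0.5864, 0.161, 0.0597]
tcp_rot: [0.0, 1.0, 0.028, -0.001]
force: [-0.4, 0.1, -2.4]
finger_gap: 0.0598
finger_force: 8.0
```

Request:
play_rows(
  deltas=[
    [0, 0, 0, 0, 0, 0],
    [0, 0, 0, 0, 0, 0],
  ],
)

```text
clock: 7.18
tcp_pos: [0.5878, 0.1617, 0.0615]
tcp_rot: [-0.0, 1.0, 0.028, 0.001]
force: [-0.1, -0.7, -1.4]
finger_gap: 0.0598
finger_force: 8.0
```

```bash
python3 - <<'E'
from h import *
for i in range(3):
    ci=camera_info('wrist');s=pose();print(s[1],s[0]['force'],s[0]['finger_gap']);grab_frame('wrist')
print(to([587.4,159.7,50],YAW))
save('scene','p1.png',(250,110,420,260),4.5)
E
```

```text
[587.76952143 161.65914019  61.49322813] [-0.09951319 -0.65958912 -1.35688397] 0.05982436651029536
[587.84678462 161.72659879  61.54860837] [-0.26128409  0.52007695 -1.2594427 ] 0.06042994950174076
[587.85929921 161.71697983  61.54831188] [ 0.40569553  0.10481242 -1.26137217] 0.05966129456442721
[-0.54  1.94 11.46 -0.02 -0.08 -0.02]
```

View pics/p1.png

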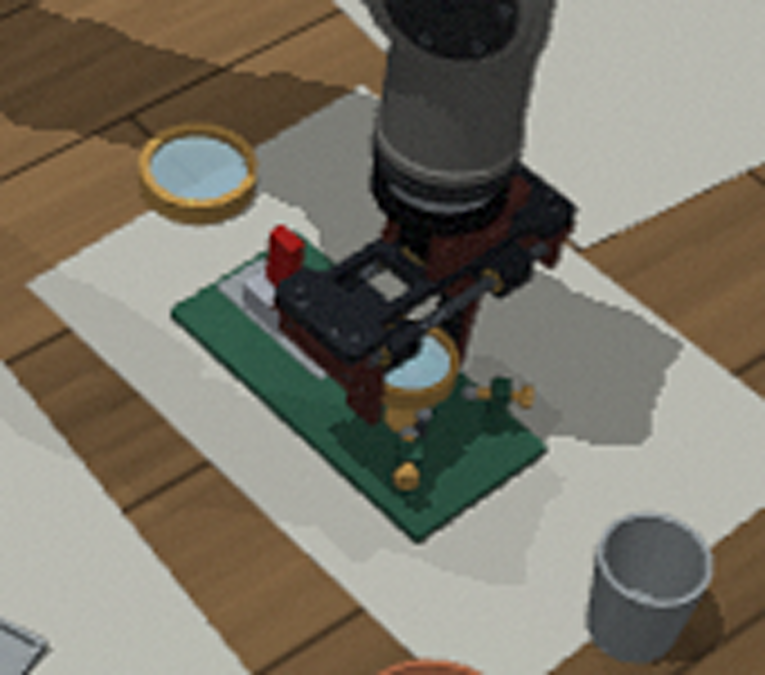

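The lens is held flat over the stand, clear of the tab and stops. I'll correct by 2 mm and lower it gently.

Request:
play_rows(
  deltas=[
    [-0.3, 1, 3, 0, 0, 0],
    [-0.5, 1.9, 6, 0, 0, 0],
    [-0.5, 1.9, 9, 0, 0, 0],
    [-0.5, 1.9, 11, 0, 0, 0],
    [-0.5, 1.9, 11.5, 0, 0, 0],
  ],
)

```text
clock: 7.8
tcp_pos: [0.5866, 0.1593, 0.0485]
tcp_rot: [0.0, 1.0, 0.028, -0.0]
force: [-0.3, 0.3, -1.1]
finger_gap: 0.0594
finger_force: 8.0
```

Request:
play_rows(
  deltas=[
    [0, 0, 0, 0, 0, 0],
    [0, 0, 0, 0, 0, 0],
    [0, 0, 0, 0, 0, 0],
  ],
)

```text
clock: 8.05
tcp_pos: [0.5871, 0.1596, 0.0492]
tcp_rot: [-0.0, 1.0, 0.028, 0.0]
force: [0.0, -0.2, -1.3]
finger_gap: 0.0595
finger_force: 8.0
```

```bash
python3 -c "
from h import *
s=pose();print(s[1],s[0]['force'],to([587.4,159.7,46.3],YAW))"
```

```text
[587.08462033 159.6041977   49.23174874] [ 0.04113359 -0.17494045 -1.32847492] [ 0.32 -0.08  2.93 -0.01 -0.01 -0.02]
```

Request:
play_rows(
  deltas=[
    [0, 0, 0.5, 0, 0, 0],
    [0, 0, 1, 0, 0, 0],
    [0, 0, 1.5, 0, 0, 0],
    [0, 0, 2, 0, 0, 0],
    [0, 0, 2, 0, 0, 0],
  ],
)

```text
clock: 8.47
tcp_pos: [0.5869, 0.1595, 0.0471]
tcp_rot: [0.0, 1.0, 0.028, -0.0]
force: [-0.4, -0.5, -1.4]
finger_gap: 0.0599
finger_force: 8.0
```

Request:
play_rows(
  deltas=[
    [0, 0, 0.3, 0, 0, 0],
    [0, 0, 0.5, 0, 0, 0],
    [0, 0, 0.5, 0, 0, 0],
  ],
)

```text
clock: 8.72
tcp_pos: [0.587, 0.1595, 0.0466]
tcp_rot: [0.0, 1.0, 0.028, -0.0]
force: [-0.3, 0.7, -2.0]
finger_gap: 0.06
finger_force: 8.0
```

Request:
play_rows(
  deltas=[
    [0, 0, 0.3, 0, 0, 0],
    [0, 0, 0.5, 0, 0, 0],
    [0, 0, 0.5, 0, 0, 0],
  ],
)

```text
clock: 8.97
tcp_pos: [0.587, 0.1595, 0.0462]
tcp_rot: [-0.0, 1.0, 0.028, 0.0]
force: [-0.3, -0.6, -0.7]
finger_gap: 0.0597
finger_force: 8.0
```

Request:
play_rows(
  deltas=[
    [0, 0, 0.2, 0, 0, 0],
    [0, 0, 0.4, 0, 0, 0],
    [0, 0, 0.4, 0, 0, 0],
  ],
)

```text
clock: 9.22
tcp_pos: [0.5871, 0.1596, 0.0461]
tcp_rot: [-0.0, 1.0, 0.028, 0.0]
force: [-0.3, -0.1, 2.1]
finger_gap: 0.0596
finger_force: 8.0
```

Request:
play_rows(
  deltas=[
    [0, 0, 0.2, 0, 0, 0],
    [0, 0, 0.3, 0, 0, 0],
    [0, 0, 0.3, 0, 0, 0],
  ],
)

```text
clock: 9.47
tcp_pos: [0.5872, 0.1596, 0.046]
tcp_rot: [-0.0, 1.0, 0.028, 0.0]
force: [-1.6, 0.3, 4.2]
finger_gap: 0.0599
finger_force: 8.0
```

In contact at TCP z 46. I'll ease off and release.

Request:
play_rows(
  deltas=[
    [0, 0, -0.2, 0, 0, 0],
    [0, 0, -0.2, 0, 0, 0],
  ],
  grip_force=3,
)

```text
clock: 9.63
tcp_pos: [0.5872, 0.1596, 0.0459]
tcp_rot: [-0.0, 1.0, 0.028, 0.0]
force: [-0.7, -0.5, 4.9]
finger_gap: 0.0597
finger_force: 3.0
```

Request:
play_rows(
  deltas=[
    [0, 0, 0, 0, 0, 0],
    [0, 0, 0, 0, 0, 0],
    [0, 0, 0, 0, 0, 0],
  ],
  jaw=64,
)

```text
clock: 9.88
tcp_pos: [0.5868, 0.1595, 0.0453]
tcp_rot: [0.0, 1.0, 0.028, -0.0]
force: [-0.2, 0.3, -0.4]
finger_gap: 0.064
finger_force: 0.0
```

Request:
play_rows(
  deltas=[
    [0, 0, 0, 0, 0, 0],
    [0, 0, 0, 0, 0, 0],
    [0, 0, 0, 0, 0, 0],
    [0, 0, 0, 0, 0, 0],
    [0, 0, 0, 0, 0, 0],
  ],
  jaw=80,
)

```text
clock: 10.3
tcp_pos: [0.587, 0.1595, 0.0456]
tcp_rot: [0.0, 1.0, 0.028, 0.0]
force: [0.1, -0.3, 0.3]
finger_gap: 0.0802
finger_force: 0.0
```

Request:
play_rows(
  deltas=[
    [0, 0, -10, 0, 0, 0],
    [0, 0, -25, 0, 0, 0],
    [0, 0, -45, 0, 0, 0],
    [0, 0, -70, 0, 0, 0],
    [-20, 0, -100, 0, 0, 0],
  ],
)

```text
clock: 10.72
tcp_pos: [0.569, 0.1581, 0.1467]
tcp_rot: [-0.0, 1.0, 0.027, 0.001]
force: [0.4, -0.4, 1.2]
finger_gap: 0.0802
finger_force: 0.0
```

Request:
play_rows(
  deltas=[
    [-25, 0, 0, 0, 0, 0],
    [-50, 0, 0, 0, 0, 0],
    [-70, 0, 0, 0, 0, 0],
    [-75, 0, 0, 0, 0, 0],
    [-75, 0, 0, 0, 0, 0],
  ],
)

```text
clock: 11.13
tcp_pos: [0.4913, 0.1542, 0.1464]
tcp_rot: [0.0, 1.0, 0.028, 0.0]
force: [0.2, 0.5, 0.7]
finger_gap: 0.0801
finger_force: 0.0
```

```bash
python3 - <<'E'
from h import *
grab_frame('wrist');ci=camera_info('wrist');print(pose()[1])
r=lens(.047,'q1.png');print(r);o=np.array([593.15,160.2]);d=np.array(r[1][0])-o;c,s=np.cos(YAW),np.sin(YAW);print('lens in stand',c*d[0]+s*d[1],-s*d[0]+c*d[1])
E
```

```text
[492.63016365 154.37470845 146.44532052]
(((275.5606689453125, 82.21401977539062), (159.50961303710938, 315.2022705078125), 0.7837774753570557), ((571.7926025390625, 160.59500122070312), (107.74365234375, 187.95718383789062), 92.0614013671875))
lens in stand -21.30204667922293 1.58658738965836
```

View pics/q1.png

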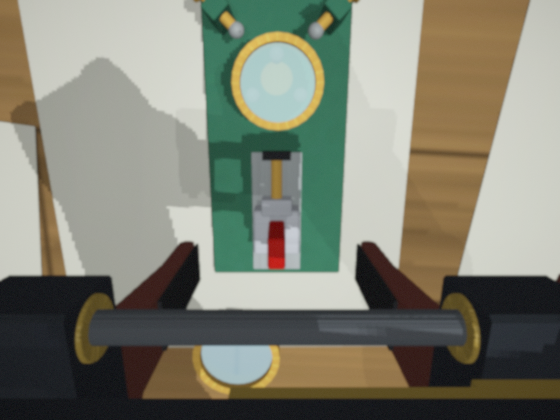

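The lens sits on the pins at (278,81), centred and clear of both stops. The tab spans rows 222–268 at column 277 and the nose face is at row 152. Next I'll locate the tab.

```bash
python3 - <<'E'
from h import *
ci=camera_info('wrist');im=cv2.imread('pics/q1.png')[:,:,::-1].astype(int)
m=(im[:,:,0]>im[:,:,1]*2.2)&(im[:,:,0]>100)
m[:200]=0;m[285:]=0;m[:,:250]=0;m[:,305:]=0
ys,xs=np.where(m);print(ys.min(),ys.max())
for y in range(ys.min(),ys.max()+1,5):
    q=np.where(m[y])[0]
    if len(q):print(y,q[0],q[-1],im[y,277])
o=np.array([593.15,160.2]);c,s=np.cos(YAW),np.sin(YAW)
S=lambda w:(lambda d:np.round([c*d[0]+s*d[1],-s*d[0]+c*d[1]],1))(w[:2]*1000-o)
print('tab back top',S(ray('wrist',277,ys.max()+.5,.077,ci)),'front base',S(ray('wrist',277,ys.min()-.5,.033,ci)))
print('nose front top',S(ray('wrist',277,151.5,.047,ci)),'block front',S(ray('wrist',277,198,.05,ci)),'lens',S(ray('wrist',278,81,.044,ci)))
E
```

```text
222 268
222 271 280 [101  31  30]
232 269 269 [99 16 13]
237 269 283 [108  22  19]
242 269 283 [149  29  28]
247 269 283 [149  26  21]
252 269 283 [148  26  19]
257 269 283 [164  22  20]
262 269 283 [195  31  25]
267 269 283 [188  42  34]
tab back top [-124.2    0.5] front base [-105.1    0.5]
nose front top [-50.9   0.5] block front [-82.9   0.5] lens [-5.2 -0.2]
```

Request:
play_rows(
  deltas=[
    [-5, 0, 10, 0, 0, 0],
    [-10, -0.4, 20, 0, 0, 0],
    [-13.3, -0.4, 30, 0, 0, 0],
    [-13.3, -0.4, 36, 0, 0, 0],
    [-13.3, -0.4, 36, 0, 0, 0],
  ],
  jaw=40,
)

```text
clock: 11.65
tcp_pos: [0.4786, 0.1536, 0.1083]
tcp_rot: [0.0, 1.0, 0.028, -0.001]
force: [0.3, -0.0, 0.3]
finger_gap: 0.0503
finger_force: 0.0
```

Request:
play_rows(
  deltas=[
    [0, 0, 0, 0, 0, 0],
    [0, 0, 0, 0, 0, 0],
    [0, 0, 0, 0, 0, 0],
  ],
)

```text
clock: 11.9
tcp_pos: [0.4795, 0.154, 0.1101]
tcp_rot: [-0.0, 1.0, 0.028, 0.001]
force: [-0.3, 0.6, 0.7]
finger_gap: 0.0399
finger_force: 0.0
```

```bash
python3 -c "
from h import *
s=pose();print(s[1],s[0]['force'],s[0]['finger_gap'],to([479.3,154.1,70],YAW))"
```

```text
[479.53093781 154.04223905 110.11711997] [-0.30889558  0.5702949   0.73880976] 0.03992181914861701 [-2.700e-01 -6.000e-02  4.012e+01 -2.000e-02 -6.000e-02 -4.000e-02]
```

Request:
play_rows(
  deltas=[
    [0, 0, 10, 0, 0, 0],
    [0, 0, 20, 0, 0, 0],
    [0, 0, 30, 0, 0, 0],
    [0, 0, 38, 0, 0, 0],
    [0, 0, 40, 0, 0, 0],
  ],
)

```text
clock: 12.32
tcp_pos: [0.4776, 0.1535, 0.0677]
tcp_rot: [0.001, 1.0, 0.028, -0.001]
force: [-0.2, 0.6, 0.4]
finger_gap: 0.04
finger_force: 0.0
```

Request:
play_rows(
  deltas=[
    [0, 0, 0, 0, 0, 0],
    [0, 0, 0, 0, 0, 0],
    [0, 0, 0, 0, 0, 0],
    [0, 0, 0, 0, 0, 0],
    [0, 0, 0, 0, 0, 0],
  ],
  jaw=16,
  grip_force=10,
)

```text
clock: 12.73
tcp_pos: [0.4791, 0.154, 0.0701]
tcp_rot: [-0.0, 1.0, 0.028, 0.0]
force: [0.2, -0.5, -0.4]
finger_gap: 0.0163
finger_force: 0.0
```

Request:
play_rows(
  deltas=[
    [0, 0, 0, 0, 0, 0],
    [0, 0, 0, 0, 0, 0],
    [0, 0, 0, 0, 0, 0],
    [0, 0, 0, 0, 0, 0],
    [0, 0, 0, 0, 0, 0],
  ],
  jaw=8,
)

```text
clock: 13.15
tcp_pos: [0.479, 0.1543, 0.0699]
tcp_rot: [-0.0, 1.0, 0.028, 0.0]
force: [-1.0, 2.6, 3.4]
finger_gap: 0.0117
finger_force: 10.0
```

Request:
play_rows(
  deltas=[
    [0, 0, 0, 0, 0, 0],
    [0, 0, 0, 0, 0, 0],
    [0, 0, 0, 0, 0, 0],
  ],
  grip_force=30,
)

```text
clock: 13.4
tcp_pos: [0.479, 0.1543, 0.07]
tcp_rot: [-0.0, 1.0, 0.028, 0.0]
force: [-1.3, 2.7, 5.1]
finger_gap: 0.0119
finger_force: 30.0
```

Request:
play_rows(
  deltas=[
    [1, -0.3, -0.4, 0, 0, 0],
    [2, -0.3, -0.4, 0, 0, 0],
    [3.5, -0.3, -0.4, 0, 0, 0],
    [5, -0.3, -0.4, 0, 0, 0],
    [6.5, -0.3, -0.4, 0, 0, 0],
  ],
)

```text
clock: 13.82
tcp_pos: [0.484, 0.1546, 0.07]
tcp_rot: [0.0, 1.0, 0.028, -0.001]
force: [-6.6, 2.0, 7.8]
finger_gap: 0.0119
finger_force: 30.0
```

Request:
play_rows(
  deltas=[
    [1, 0, 0, 0, 0, 0],
    [2, 0, 0, 0, 0, 0],
    [3, 0, 0, 0, 0, 0],
    [4, 0, 0, 0, 0, 0],
    [5, 0, 0, 0, 0, 0],
  ],
)

```text
clock: 14.23
tcp_pos: [0.4889, 0.1549, 0.07]
tcp_rot: [0.0, 1.0, 0.028, -0.001]
force: [-6.8, 1.4, 7.7]
finger_gap: 0.0116
finger_force: 30.0
```

```bash
python3 -c "
from h import *
s=pose();print(s[1],s[0]['force'],s[0]['torque'],s[0]['finger_gap'])"
```

```text
[488.94496212 154.89117456  69.98025116] [-6.77013143  1.35628508  7.66304294] [ 0.49408826  0.93527466 -0.02049822] 0.011627161571102782
```

Request:
play_rows(
  deltas=[
    [0.8, 0, -0.3, 0, 0, 0],
    [1.6, 0, -0.5, 0, 0, 0],
    [2.4, 0, -0.5, 0, 0, 0],
    [3.2, 0, -0.5, 0, 0, 0],
    [4, 0, -0.5, 0, 0, 0],
  ],
)

```text
clock: 14.65
tcp_pos: [0.4924, 0.1551, 0.07]
tcp_rot: [0.0, 1.0, 0.028, -0.002]
force: [-6.1, 1.0, 4.2]
finger_gap: 0.012
finger_force: 30.0
```

Request:
play_rows(
  deltas=[
    [0.5, 0, 0, 0, 0, 0],
    [1, 0, 0, 0, 0, 0],
    [1.5, 0, 0, 0, 0, 0],
    [2, 0, 0, 0, 0, 0],
    [2.5, 0, 0, 0, 0, 0],
  ],
)

```text
clock: 15.07
tcp_pos: [0.4948, 0.1552, 0.07]
tcp_rot: [0.0, 1.0, 0.028, -0.002]
force: [-7.2, 2.1, 4.9]
finger_gap: 0.0119
finger_force: 30.0
```

Request:
play_rows(
  deltas=[
    [0.4, 0, 0, 0, 0, 0],
    [0.8, 0, 0, 0, 0, 0],
    [1.2, 0, 0, 0, 0, 0],
    [1.6, 0, 0, 0, 0, 0],
    [2, 0, 0, 0, 0, 0],
  ],
)

```text
clock: 15.48
tcp_pos: [0.4968, 0.1553, 0.07]
tcp_rot: [0.0, 1.0, 0.028, -0.002]
force: [-6.3, 2.1, 4.6]
finger_gap: 0.0117
finger_force: 30.0
```

Request:
play_rows(
  deltas=[
    [0.3, 0, 0, 0, 0, 0],
    [0.6, 0, 0, 0, 0, 0],
    [0.9, 0, 0, 0, 0, 0],
    [1.2, 0, 0, 0, 0, 0],
    [1.5, 0, 0, 0, 0, 0],
  ],
)

```text
clock: 15.9
tcp_pos: [0.4983, 0.1554, 0.07]
tcp_rot: [0.0, 1.0, 0.028, -0.002]
force: [-6.5, 1.5, 5.4]
finger_gap: 0.0121
finger_force: 30.0
```

Request:
play_rows(
  deltas=[
    [0.3, 0, 0, 0, 0, 0],
    [0.6, 0, 0, 0, 0, 0],
    [0.9, 0, 0, 0, 0, 0],
    [1.2, 0, 0, 0, 0, 0],
  ],
)

```text
clock: 16.23
tcp_pos: [0.4995, 0.1555, 0.07]
tcp_rot: [0.0, 1.0, 0.028, -0.002]
force: [-6.0, 1.8, 5.0]
finger_gap: 0.0121
finger_force: 30.0
```

```bash
python3 - <<'E'
from h import *
F=[]
for i in range(8): F.append(read_state()['force']);grab_frame('top') if i<7 else 0
print(np.mean(F,0),np.std(F,0),pose()[1])
save('top','r1.png',(165,140,235,270),4.5)
E
```

```text
[-6.30711112  2.10180816  4.66817777] [0.50850519 0.54938077 0.46319712] [499.56196265 155.49023486  70.00890584]
```

View pics/r1.png

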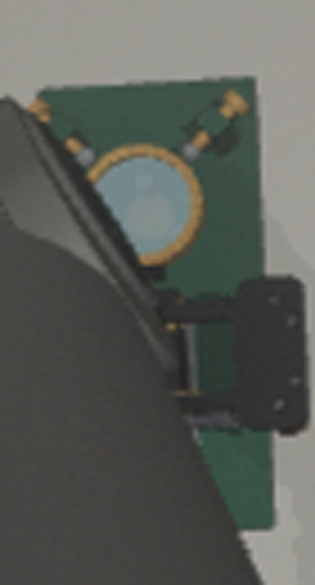

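The picture shows the nose against the lens rim at (152,270), with the rim at (150,205) almost at the right ball (192,152). I'll continue in small steps, watching the force.

Request:
play_rows(
  deltas=[
    [0.2, 0, 0, 0, 0, 0],
    [0.4, 0, 0, 0, 0, 0],
    [0.6, 0, 0, 0, 0, 0],
    [0.8, 0, 0, 0, 0, 0],
    [1.0, 0, 0, 0, 0, 0],
  ],
)

```text
clock: 17.05
tcp_pos: [0.5005, 0.1555, 0.07]
tcp_rot: [0.0, 1.0, 0.028, -0.002]
force: [-6.4, 2.1, 4.6]
finger_gap: 0.0119
finger_force: 30.0
```

Request:
play_rows(
  deltas=[
    [0.2, 0, 0, 0, 0, 0],
    [0.4, 0, 0, 0, 0, 0],
    [0.6, 0, 0, 0, 0, 0],
    [0.8, 0, 0, 0, 0, 0],
    [0.8, 0, 0, 0, 0, 0],
  ],
)

```text
clock: 17.47
tcp_pos: [0.5013, 0.1556, 0.07]
tcp_rot: [0.0, 1.0, 0.028, -0.002]
force: [-5.9, 1.2, 4.4]
finger_gap: 0.0117
finger_force: 30.0
```

```bash
cat > f.py <<'E'
from h import *
F=[]
for i in range(6): F.append(read_state()['force']);grab_frame('top')
print(np.mean(F,0).round(2),pose()[1])
E
python3 f.py
```

```text
[-6.4   1.63  4.94] [501.35661042 155.55376496  70.02281792]
```

Request:
play_rows(
  deltas=[
    [0.2, 0, 0, 0, 0, 0],
    [0.4, 0, 0, 0, 0, 0],
    [0.6, 0, 0, 0, 0, 0],
    [0.8, 0, 0, 0, 0, 0],
    [0.8, 0, 0, 0, 0, 0],
  ],
)

```text
clock: 18.18
tcp_pos: [0.5019, 0.1556, 0.07]
tcp_rot: [0.0, 1.0, 0.028, -0.002]
force: [-6.9, 1.6, 6.1]
finger_gap: 0.0121
finger_force: 30.0
```

Request:
play_rows(
  deltas=[
    [0.2, 0, 0, 0, 0, 0],
    [0.4, 0, 0, 0, 0, 0],
    [0.6, 0, 0, 0, 0, 0],
    [0.8, 0, 0, 0, 0, 0],
    [0.8, 0, 0, 0, 0, 0],
  ],
)

```text
clock: 18.6
tcp_pos: [0.5028, 0.1557, 0.07]
tcp_rot: [0.0, 1.0, 0.028, -0.002]
force: [-7.2, 1.9, 5.1]
finger_gap: 0.0121
finger_force: 30.0
```

```bash
python3 f.py
```

```text
[-7.06  2.2   5.44] [502.7364172  155.62681012  69.9813491 ]
```

Request:
play_rows(
  deltas=[
    [0.2, 0, 0, 0, 0, 0],
    [0.4, 0, 0, 0, 0, 0],
    [0.5, 0, 0, 0, 0, 0],
    [0.5, 0, 0, 0, 0, 0],
  ],
)

```text
clock: 19.23
tcp_pos: [0.5031, 0.1557, 0.07]
tcp_rot: [0.0, 1.0, 0.028, -0.002]
force: [-7.5, 1.5, 6.9]
finger_gap: 0.0116
finger_force: 30.0
```

```bash
python3 f.py
```

```text
[-7.62  1.68  6.14] [503.12526262 155.70104327  70.01352873]
```

Request:
play_rows(
  deltas=[
    [0.2, 0, 0, 0, 0, 0],
    [0.4, 0, 0, 0, 0, 0],
    [0.6, 0, 0, 0, 0, 0],
    [0.8, 0, 0, 0, 0, 0],
    [0.8, 0, 0, 0, 0, 0],
  ],
)

```text
clock: 19.95
tcp_pos: [0.5036, 0.1557, 0.07]
tcp_rot: [0.001, 1.0, 0.028, -0.002]
force: [-8.0, 2.0, 6.3]
finger_gap: 0.0119
finger_force: 30.0
```

```bash
python3 f.py
```

```text
[-8.25  1.72  6.58] [503.65237037 155.71019932  69.99858558]
```

Request:
play_rows(
  deltas=[
    [0.2, 0, 0, 0, 0, 0],
    [0.4, 0, 0, 0, 0, 0],
    [0.6, 0, 0, 0, 0, 0],
    [0.8, 0, 0, 0, 0, 0],
    [0.8, 0, 0, 0, 0, 0],
  ],
)

```text
clock: 20.67
tcp_pos: [0.5041, 0.1557, 0.07]
tcp_rot: [0.001, 1.0, 0.028, -0.003]
force: [-8.0, 1.3, 8.4]
finger_gap: 0.0121
finger_force: 30.0
```

```bash
python3 f.py
```

```text
[-8.96  1.81  8.23] [504.13783301 155.71374731  69.98940041]
```

Request:
play_rows(
  deltas=[
    [0.2, 0, 0, 0, 0, 0],
    [0.4, 0, -0.2, 0, 0, 0],
    [0.6, 0, -0.3, 0, 0, 0],
    [0.8, 0, -0.3, 0, 0, 0],
    [0.8, 0, -0.3, 0, 0, 0],
  ],
)

```text
clock: 21.38
tcp_pos: [0.5044, 0.1558, 0.07]
tcp_rot: [0.001, 1.0, 0.028, -0.003]
force: [-10.1, 1.0, 6.7]
finger_gap: 0.012
finger_force: 30.0
```

```bash
python3 f.py
```

```text
[-9.96  1.56  6.2 ] [504.40466836 155.76167344  69.99138219]
```

Request:
play_rows(
  deltas=[
    [0.2, 0, 0, 0, 0, 0],
    [0.3, 0, 0, 0, 0, 0],
    [0.3, 0, 0, 0, 0, 0],
  ],
)

```text
clock: 21.93
tcp_pos: [0.5045, 0.1558, 0.07]
tcp_rot: [0.001, 1.0, 0.028, -0.003]
force: [-10.1, 2.2, 7.5]
finger_gap: 0.0117
finger_force: 30.0
```

```bash
python3 f.py
```

```text
[-10.09   1.93   7.13] [504.58520107 155.77035586  69.99107415]
```

Request:
play_rows(
  deltas=[
    [-0.3, 0, 0, 0, 0, 0],
    [-0.6, 0, 0, 0, 0, 0],
    [-0.9, 0, 0, 0, 0, 0],
    [-1.0, 0, 0, 0, 0, 0],
    [-1.0, 0, 0, 0, 0, 0],
  ],
)

```text
clock: 22.65
tcp_pos: [0.5045, 0.1557, 0.07]
tcp_rot: [0.0, 1.0, 0.028, -0.002]
force: [-6.3, 2.5, 3.0]
finger_gap: 0.012
finger_force: 30.0
```

```bash
python3 f.py
```

```text
[-6.5   2.48  3.4 ] [504.55707961 155.76092537  70.00487707]
```

The jaw stays put while the push eases. I'll unload a bit more, then release.

Request:
play_rows(
  deltas=[
    [-0.4, 0, 0, 0, 0, 0],
    [-0.8, 0.1, 0, 0, 0, 0],
    [-1.1, 0.1, 0, 0, 0, 0],
    [-1.1, 0.1, 0, 0, 0, 0],
  ],
)

```text
clock: 23.28
tcp_pos: [0.5045, 0.1557, 0.07]
tcp_rot: [0.0, 1.0, 0.028, -0.001]
force: [-4.7, 4.3, -3.4]
finger_gap: 0.012
finger_force: 30.0
```

Request:
play_rows(
  deltas=[
    [0, 0, 0, 0, 0, 0],
    [0, 0, 0, 0, 0, 0],
    [0, 0, 0, 0, 0, 0],
  ],
  grip_force=5,
)

```text
clock: 23.53
tcp_pos: [0.5046, 0.1557, 0.07]
tcp_rot: [0.0, 1.0, 0.028, -0.001]
force: [-4.6, 3.8, -3.6]
finger_gap: 0.0118
finger_force: 5.0
```

Request:
play_rows(
  deltas=[
    [0, 0, 0, 0, 0, 0],
    [0, 0, 0, 0, 0, 0],
    [0, 0, 0, 0, 0, 0],
    [0, 0, 0, 0, 0, 0],
    [0, 0, 0, 0, 0, 0],
  ],
  jaw=40,
)

```text
clock: 23.95
tcp_pos: [0.5065, 0.1553, 0.071]
tcp_rot: [0.0, 1.0, 0.027, 0.0]
force: [0.0, 0.4, 0.8]
finger_gap: 0.0396
finger_force: 0.0
```

Request:
play_rows(
  deltas=[
    [0, 0, -12, 0, 0, 0],
    [0, 0, -30, 0, 0, 0],
    [0, 0, -50, 0, 0, 0],
    [0, 0, -70, 0, 0, 0],
    [-5, 0, -80, 0, 0, 0],
  ],
)

```text
clock: 24.37
tcp_pos: [0.5028, 0.1558, 0.154]
tcp_rot: [-0.001, 1.0, 0.027, 0.002]
force: [0.5, -0.8, 0.4]
finger_gap: 0.0402
finger_force: 0.0
```

Request:
play_rows(
  deltas=[
    [-8, 0, 0, 0, 0, 0],
    [-15, 0, 0, 0, 0, 0],
    [-15, 0, 0, 0, 0, 0],
    [-15, 0, 0, 0, 0, 0],
  ],
)

```text
clock: 24.7
tcp_pos: [0.4846, 0.1541, 0.1499]
tcp_rot: [0.0, 1.0, 0.028, -0.001]
force: [0.3, 0.4, -0.2]
finger_gap: 0.04
finger_force: 0.0
```

```bash
python3 - <<'E'
from h import *
from scipy.optimize import least_squares
grab_frame('wrist');ci=camera_info('wrist');im=grab_frame('wrist').astype(int);print(pose()[1])
cv2.imwrite('pics/z1.png',im[:,:,::-1])
o=np.array([593.15,160.2]);c,s=np.cos(YAW),np.sin(YAW)
inv=lambda x,y:o+np.array([c*x-s*y,s*x+c*y])
S=lambda w:(lambda d:np.array([c*d[0]+s*d[1],-s*d[0]+c*d[1]]))(w[:2]*1000-o)
b=(im[:,:,0]>im[:,:,2]+45)&(im[:,:,0]>90)
u0,v0=proj('wrist',np.r_[inv(0,0),44]/1000,ci);print(u0,v0)
def fit(z):
    P=[]
    for a in np.radians(np.arange(0,360,4)):
        r=np.arange(25,75,.5);x=(u0+r*np.cos(a)).round().astype(int);y=(v0+r*np.sin(a)).round().astype(int)
        ok=(x>=0)&(x<560)&(y>=0)&(y<420);k=np.where(b[y[ok],x[ok]])[0]
        if len(k):P.append(S(ray('wrist',x[ok][k[0]],y[ok][k[0]],z,ci)))
    P=np.array(P);r=least_squares(lambda p:np.hypot(P[:,0]-p[0],P[:,1]-p[1])-p[2],[0,0,24],loss='soft_l1',f_scale=.5);return len(P),r.x.round(2),np.median(abs(r.fun)).round(2)
print(fit(.046))
for g in [(24.75,24.75),(24.75,-24.75)]:
    print('ball pred',proj('wrist',np.r_[inv(*g),41]/1000,ci).round(1))
# balls: bright gray blobs near predictions
for g in [(24.75,24.75),(24.75,-24.75)]:
    u,v=proj('wrist',np.r_[inv(*g),41]/1000,ci).round().astype(int)
    v1=max(v-9,0);p=im[v1:v+10,u-9:u+10]
    m=(abs(p[:,:,0]-p[:,:,2])<22)&(p[:,:,1]-p[:,:,0]<12)&(p[:,:,1]>85)
    n,l,st_,ct=cv2.connectedComponentsWithStats(m.astype(np.uint8));k=1+st_[1:,4].argmax()
    q=ct[k]+[u-9,v1];print('ball',st_[k],q,S(ray('wrist',*q,.041,ci)))
E
```

```text
[485.51015433 154.33363333 150.05409656]
277.9580869209195 59.45182176753571
(90, array([ 1.79,  1.53, 25.08]), np.float64(0.13))
ball pred [239.8  19. ]
ball pred [316.1  19. ]
ball [  0   0  13  17 135] [235.91851852  17.22222222] [25.8006914  27.24617644]
ball [  2   0  16  17 150] [316.18  17.88] [ 25.4092022  -24.77884116][ WARN:0@2.618] global loadsave.cpp:1063 imwrite_ Unsupported depth image for selected encoder is fallbacked to CV_8U.
```

The fit puts the lens about 35.2 and 35.3 mm from the two balls, where 35.0 means contact. I'll check once more, better centred, with circle fits.

Request:
play_rows(
  deltas=[
    [10, 0, 0, 0, 0, 0],
    [22, 0, 0, 0, 0, 0],
    [34, 0, 0, 0, 0, 0],
    [42, 0, 0, 0, 0, 0],
    [42, 0, 0, 0, 0, 0],
  ],
)

```text
clock: 25.22
tcp_pos: [0.53, 0.1568, 0.1506]
tcp_rot: [-0.0, 1.0, 0.027, 0.0]
force: [0.1, 0.4, -0.7]
finger_gap: 0.0397
finger_force: 0.0
```

Request:
play_rows(
  deltas=[
    [0, 0, 0, 0, 0, 0],
    [0, 0, 0, 0, 0, 0],
    [0, 0, 0, 0, 0, 0],
  ],
)

```text
clock: 25.47
tcp_pos: [0.5273, 0.1568, 0.1507]
tcp_rot: [0.0, 1.0, 0.028, -0.0]
force: [-0.1, 0.7, 0.4]
finger_gap: 0.0401
finger_force: 0.0
```

```bash
python3 - <<'E'
from h import *
from scipy.optimize import least_squares
grab_frame('wrist');ci=camera_info('wrist');I=np.mean([grab_frame('wrist').astype(float) for _ in range(4)],0);im=I.astype(int);print(pose()[1])
o=np.array([593.15,160.2]);c,s=np.cos(YAW),np.sin(YAW)
inv=lambda x,y:o+np.array([c*x-s*y,s*x+c*y])
S=lambda w:(lambda d:np.array([c*d[0]+s*d[1],-s*d[0]+c*d[1]]))(w[:2]*1000-o)
b=(im[:,:,0]>im[:,:,2]+45)&(im[:,:,0]>90)
u0,v0=proj('wrist',np.r_[inv(1.7,1),44]/1000,ci)
def fit(z,first):
    P=[]
    for a in np.radians(np.arange(0,360,4)):
        r=np.arange(25,60,.25);x=(u0+r*np.cos(a)).round().astype(int);y=(v0+r*np.sin(a)).round().astype(int)
        k=np.where(b[y,x])[0]
        if len(k):P.append(S(ray('wrist',u0+r[k[first]]*np.cos(a),v0+r[k[first]]*np.sin(a),z,ci)))
    P=np.array(P);r=least_squares(lambda p:np.hypot(P[:,0]-p[0],P[:,1]-p[1])-p[2],[0,0,24],loss='soft_l1',f_scale=.5);return len(P),r.x.round(2),np.median(abs(r.fun)).round(2)
print('in',fit(.046,0),'out',fit(.043,-1))
for g in [(25.6,26.5),(25.3,-25)]:
    u,v=proj('wrist',np.r_[inv(*g),41]/1000,ci).round().astype(int)
    cr=cv2.resize(I[v-14:v+15,u-14:u+15].astype(np.uint8),None,fx=8,fy=8,interpolation=cv2.INTER_CUBIC)
    h=cv2.HoughCircles(cv2.GaussianBlur(cv2.cvtColor(cr,cv2.COLOR_RGB2GRAY),(9,9),0),cv2.HOUGH_GRADIENT,1,40,param1=60,param2=12,minRadius=40,maxRadius=75)
    if h is not None:
        for q in h[0][:3]:print('ball',q,S(ray('wrist',u-14+(q[0]+.5)/8-.5,v-14+(q[1]+.5)/8-.5,.041,ci)).round(2))
E
```

```text
[527.74519932 156.82129063 150.96214309]
in (90, array([ 1.67,  1.47, 25.  ]), np.float64(0.16)) out (90, array([ 2.05,  1.64, 30.88]), np.float64(0.17))
```

```bash
python3 - <<'E'
from h import *
ci=camera_info('wrist');im=np.mean([grab_frame('wrist').astype(float) for _ in range(4)],0)
o=np.array([593.15,160.2]);c,s=np.cos(YAW),np.sin(YAW)
inv=lambda x,y:o+np.array([c*x-s*y,s*x+c*y])
S=lambda w:(lambda d:np.array([c*d[0]+s*d[1],-s*d[0]+c*d[1]]))(w[:2]*1000-o)
C=np.array([1.67,1.47])
for g in [(25.6,26.5),(25.3,-25)]:
    u,v=proj('wrist',np.r_[inv(*g),41]/1000,ci).round().astype(int)
    p=im[v-16:v+17,u-16:u+17]
    m=(abs(p[:,:,0]-p[:,:,2])<20)&(p[:,:,1]-p[:,:,0]<10)&(p[:,:,1]>45)
    for r in m[::1]:print(''.join('#' if t else '.' for t in r))
    n,l,q,ct=cv2.connectedComponentsWithStats(m.astype(np.uint8),connectivity=4);k=l[16,16]
    w=S(ray('wrist',*(ct[k]+[u-16,v-16]),.041,ci));print(q[k],w.round(2),'dist',np.hypot(*(w-C)).round(2))
E
```

```text
.................................
.................................
.................................
...........#.....................
.................................
.................................
.................................
.................................
.................................
...............#.................
..............###................
.#...........######..............
..#.........#########............
...#.......##########............
..........############...........
.........##############..........
.......###############...........
........#############............
.........###########.............
..........#########..............
..........#########..............
...........#######.............#.
............#####................
..............##.................
.................................
.................................
..........................#......
.........................#.......
........................#........
.................................
.................................
......................#..........
............
[... 539 characters left out ...]
.....
..........##########.............
..........###########............
........##############...........
.........##############..........
..........###########............
...........##########............
............#########............
.............#######.............
.............######..............
.#............###................
..#..............................
.................................
.................................
.................................
.................................
......#..........................
.................................
.......#.........................
........#........................
[  8   9  15  15 117] [ 25.01 -24.41] dist 34.85
```

The lens centre is now 34.9 mm from both balls, so it bears on both stops. The jaw stayed put when released, and the robot is clear.

```bash
python3 -c "
from plant import *
print(finish_job())"
```

```text
the job is handed in; nothing more can be done
None
```

The lens is on the three pins and seated against both stops (centre measured about 34.9 mm from each ball). The sprung nose was pushed home at 10 N in all, about 3.7 N over the drag, and the jaw held after release. I handed the job in with about half of the 58 s used; no verdict came back.

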